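# Take the depth of an amplifier's transformer bay with a depth gauge

## Robot

A 6-joint arm with a two-finger parallel gripper is mounted at the origin on the work surface. World frame = base frame: x ahead of the robot, y to its left, z up, the work surface at z = 0. Lengths are in m, angles in rad, forces in N, time in s.
With the tool pointing down it reaches from about 0.325 to 0.775 m from the base axis. Payload 5.5 kg.
Tool frame: the origin (TCP) lies at the very end of the fingers, on their centre line; the grasp point (between the pads) lies 19 mm behind it; z points along the fingers, y is the line along which they close (so a half turn about z gives the same grasp; the last joint's range is limited). The gripper opens to 85 mm and grips with 20 to 120 N. Pads are 22 mm wide; open, the fingers measure 114 mm over their backs; the gripper's body (76 mm by 85 mm) begins 54 mm behind the grasp point. The pads swing forward as they close: fully open they stand 13 mm farther back than shut.
Start: joints at [1.053, 0.091, 1.231, -0, 1.82, -0.057], TCP at [0.267, 0.537, 0.231] pointing down, gripper open.
Joint ranges: [-2.87, 2.87], [-0.86, 2.18], [0.17, 2.46], [-1.51, 4.65], [0.06, 2.69], [-2.65, 2.65]. Speed limits (rad/s): [2.57, 2.57, 3.01, 3.14, 3.14, 3.14].

## Interface

Orientations are given as a rotation vector (axis times angle).
In Python, from station import ctrl gives the robot as it stands.
- The arm moves only by the tool play_rows, never from a script. Its argument "moves" is a list that holds one entry, the list of rows, each a list of 7 numbers: the turn, a rotation vector about the world's x, y, z in degrees, then the shift along the world's x, y, z in mm, then the opening in per cent of the stroke, from 0 (shut) to 100 (fully open). In form: [[[wx, wy, wz, x, y, z, grip], ...]]. A call has 1 to 8 rows; each row shifts and turns the commanded pose from where the row before left it; what a row does not reach is not made up. A row lasts 1/8 s, in which the tool goes at most 62.5 mm and 10.7 degrees, less where a joint would pass 70% of its speed; a pose out of reach is approached as far as the arm can. A call is refused whole if a number of a shift passes 62.5 or a number of a turn 10.7, either way. A call with a gripper value outside its range is refused whole. The fingers move at their own pace and stop on an object; the grip force is fixed at half the most. Time passes only in rows, so rows that do not move let the fingers close. It gives the time, the measured TCP pose, the force, the opening and the grip force at its end, in the units of the state.
- ctrl.sense(): the state, without advancing time (a new reading comes with each control period).
- ctrl.camera(name): name is "scene" or "side" or "wrist"; returns a dict with "image" (400x640x3 uint8, red, green, blue), "fx", "fy", "cx", "cy" (pixels), "R" (3x3) and "t" (3): a world point X has camera coordinates R X + t. Camera axes: x right, y down, z forward; pixel columns grow to the right and rows downward; lengths in m; the calibration is good to about 2 mm. A picture is of the moment at which its call begins. There is no depth.
- ctrl.job_done(): hands the job in; it is judged then, once.
The state is a dict: "t": time; "qpos": joint angles; "joint_velocities": joint speeds; "tau": joint torques, N m; "position": TCP position; "orientation": TCP orientation; "contact_force": force on the tool from outside, world axes, zero at the start; "wrist_torque": the same for the moment, N m; "width": opening from 0.0 (shut) to 1.0 (fully open); "grip_force": force on a finger pad.
Only numpy, scipy, OpenCV 4.12 (cv2) and the standard library are available. Lean on these libraries where they do the work, as an engineer would, in place of code of your own. Each camera call takes 0.05 s, during which the arm holds its last target. There are 200 camera calls.

## Task

The amplifier's old transformer is out and the clearance for the new one has to be measured: a depth gauge stands across the open bay with its blade drawn up and its clamp open. Lower the blade gently until its foot just touches the mounting plate at the bottom, pressing it on the plate with no more than about 10 N, then swing the clamp lever fully round to lock the blade there. Leave the gauge locked, sitting flat across both rims where it stands, with the blade still touching the plate, and leave the other things on the bench alone.

Things in the scene. Friction and masses are not known exactly. Their poses are not given: they have to be found in the camera images.
- chassis: Open steel chassis, 260 x 320 x 100 mm high, fixed. Origin: centre of its underside on the bench; aluminium front panel on -x. The +y bay (y 0 to 148 mm) is open above; at its bottom lies the level mounting plate on rubber grommets (gives 1 mm per 15 N), 36 to 66 mm below the rims, not known beforehand. Rims: partition top (16 mm wide, y = -8) and folded edge of the +y wall (12 mm), 100 mm up.
- gauge: Steel bridge depth gauge, about 0.9 kg in all, standing loose on the bay's two rims. Bridge: bar 190 mm long (y), 36 wide (x), 16 high. Origin: middle of the bridge's underside, on the blade's centre line; +y along the bridge on the lever's side, z up. Slide guide in the middle: 28 (x) x 23 mm (y), top 46 mm above the origin.
- blade: The gauge's vertical sliding blade, 14 x 6 mm section (x, y), 0.11 kg. Origin: middle of its foot (lower end), axes as the gauge's. Foot starts 2 to 20 mm below the bridge's underside, can go 85 mm below. A slide friction of about 3 N holds it where it is left (it does not drop); so about 2 N of push moves it, and any push beyond that bears on the plate once the foot touches.
- head (a point): Middle of the blade's round knurled head: diameter 24 mm, 24 mm high, 148 mm above the foot, axis vertical (top face 12 mm above this point).
- lever (a joint): Angle of the cam clamp lever about its upright pivot: 0 to 0.45 rad at the start (open), growing clockwise seen from above to a stop at 1.65 (fully round). At 0 the arm points along the gauge's -x, at 1.57 along its +y, over the bridge. Friction about 0.10 Nm, so it stays where left; from 0.9 its shoe bears on the blade and resistance grows to about 0.15 Nm. Locks firmly past 1.3.
- lever_knob (a point): Top centre of the upright black knob on the lever's end: diameter 14 mm, 28 mm high, 72 mm from the pivot axis; this point is 62.5 mm above the bridge's underside. The arm is 10 mm wide and 5 mm thick, its lower side 34.5 mm above the bridge's underside.
- lever_pivot (a point): Point on the lever's vertical pivot axis, fixed to the gauge 13.6 mm from the blade's centre line towards +y, 40 mm above the bridge's underside.
- analyser: Bystander: larger black handheld audio analyser lying on the bench beside the chassis, 165 x 86 x 40 mm; origin: centre of its underside, x along its length.
- generator: Bystander: smaller black handheld signal generator lying on the bench beside the chassis, 150 x 74 x 36 mm; origin: centre of its underside, x along its length.
- screwdriver: Bystander: screwdriver with black handle, 190 mm long, lying in front of the chassis; origin: middle of its underside, x along its length.
- plug: Bystander: cylindrical metal audio plug, 80 mm long, 19 mm thick, lying in front of the chassis; origin: middle of its underside, x along its length.
There are look-alikes about, which are no part of the job. There is more than one size of the gauge; the one meant has the size given above.

How it is judged:
On the way, in this order (a step that is already met when the one before it is completed fails the run):
1. the blade's foot is pressed on the mounting plate (more than 0.5 N) with the clamp still open (lever below 0.8 rad) (contact force between blade and chassis above 0.5 N and value of joint lever below 0.8 rad), for 0.2 s.
2. the clamp is swung to lock (lever past 1.3 rad) with the foot still on the plate (contact force between blade and chassis above 0.3 N and value of joint lever above 1.3 rad), for 0.2 s.
At the end, for the whole second after the job is handed in: The clamp lever is past 1.3 rad, the blade's foot still bears on the mounting plate (more than 0.3 N), and the gauge rests flat on both rims (tilt under 0.03 rad, bridge within 1.5 mm of rim height), less than 20 mm from where it stood, at rest (all of step 2 and angle between gauge's own z axis and vertical below 0.03 rad and z of gauge in the frame of chassis between 0.0985 and 0.1015 m and distance of gauge from where it was at the start of the episode below 0.02 m and linear speed of gauge below 0.01 m/s); the robot touches nothing.
It fails at once if the blade is pressed on the plate with more than 12 N (contact force between blade and chassis above 12 N).
It fails at once if the gauge is shoved more than 25 mm, or tipped more than 0.1 rad (distance of gauge from where it was at the start of the episode above 0.025 m or angle between gauge's own z axis and vertical above 0.1 rad).
It fails at once if a bystander is moved more than 20 mm (distance of any of analyser, generator, screwdriver, plug from where it was at the start of the episode above 0.02 m).
It also fails if it takes over 51 s, if anything falls off the work surface, if the arm or the gripper's body presses on something with over 40 N, if the wrist force passes 120 N, or if a joint passes its speed limit or range.

## Working session

There is one attempt and no reset: what is moved stays moved. The work goes in short steps, Python scripts to look and compute and a tool call to move; the robot and the scene stay as the last step left them, time stands still between calls to the robot, and variables do not carry over. Pictures are saved under pics/ and viewed, at most 10 in all, crops included, and the job is handed in when it is done.

Besides the shell and the picture viewer there is one more tool, called after ">>>" as name(argument=value, ...) on one line, values as JSON. play_rows: Moves the arm, as the interface text tells. Its arguments: {"type":"object","properties":{"moves":{"type":"array","items":{"type":"array","items":{"type":"array","items":{"type":"number"}}}}},"required":["moves"]}

```bash
mkdir -p pics; ls; cat > h.py <<'E'
from station import ctrl
import cv2,numpy as np
def snap(n,f):
    c=ctrl.camera(n); cv2.imwrite('pics/'+f,c['image'][:,:,::-1]); np.savez('pics/'+f+'.npz',**c); return c
def load(f): return np.load('pics/'+f+'.npz')
def ray(c,u,v):
    R,t=np.array(c['R']),np.array(c['t']); d=R.T@np.array([(u-c['cx'])/c['fx'],(v-c['cy'])/c['fy'],1.]); return -R.T@t,d
def onz(c,u,v,z):
    o,d=ray(c,u,v); return o+d*(z-o[2])/d[2]
def tri(c1,p1,c2,p2):
    o1,d1=ray(c1,*p1);o2,d2=ray(c2,*p2); s=np.linalg.lstsq(np.c_[d1,-d2],o2-o1,rcond=None)[0]
    a,b=o1+d1*s[0],o2+d2*s[1]; return (a+b)/2,np.linalg.norm(a-b)
def proj(c,X):
    p=np.array(c['R'])@np.array(X)+np.array(c['t']); return float(c['fx']*p[0]/p[2]+c['cx']),float(c['fy']*p[1]/p[2]+c['cy'])
E
python3 - <<'E'
from h import *
np.set_printoptions(precision=3,suppress=True)
a=snap('scene','s0.png');b=snap('side','d0.png');w=snap('wrist','w0.png')
for c in(a,b,w): R=np.array(c['R']);print(-R.T@c['t'],R[2],c['fx'])
print(ctrl.sense())
E
```

```text
pics
[ 1.217 -0.317  0.884] [-0.662  0.312 -0.681] 375.6368882615463
[ 0.337 -0.72   0.894] [ 0.185  0.7   -0.69 ] 415.06164795794353
[0.207 0.566 0.373] [ 0.232 -0.118 -0.966] 303.44023033798953
{'t': 0.15, 'qpos': array([ 1.053,  0.092,  1.232,  0.   ,  1.82 , -0.057]), 'joint_velocities': array([-0.001, -0.001, -0.003,  0.002,  0.002, -0.   ]), 'tau': array([  0.003, -45.937, -41.853,   0.   ,   0.009,   0.   ]), 'position': array([0.267, 0.537, 0.23 ]), 'orientation': array([-0.717, -3.058,  0.002]), 'contact_force': array([ 0.32 , -0.238,  0.1  ]), 'wrist_torque': array([ 0.019,  0.005, -0.006]), 'grip_force': 0.0, 'width': 0.999230743333899}
```

View pics/s0.png

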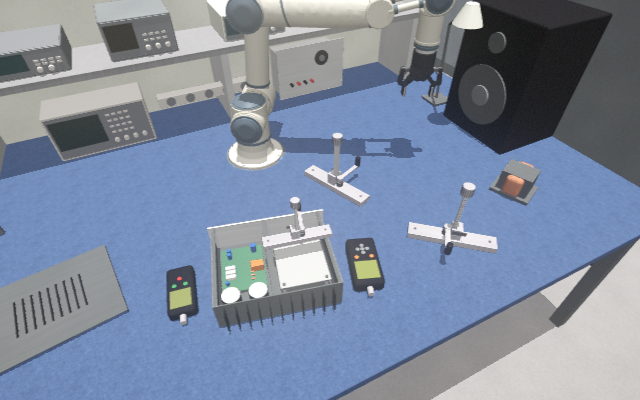

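View pics/d0.png

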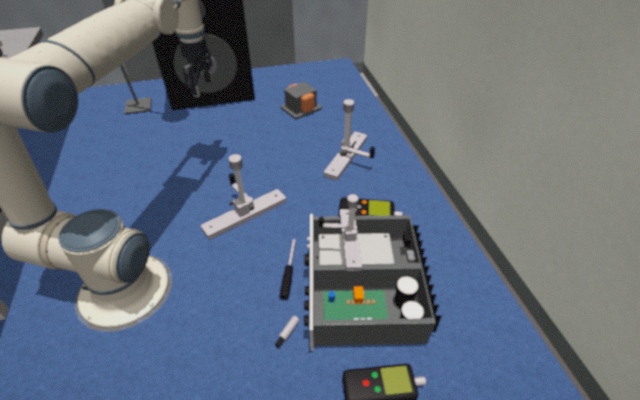

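Three gauges could be taken for the target: scene (297,225) stands across the chassis bay, while (337,180) and (452,235) lie on the bench. The one across the bay is meant. In the side view it is at (352,230), with its lever knob near (322,222). I'll check it in one close crop of both views.

```bash
python3 - <<'E'
import cv2,numpy as np
a=cv2.imread('pics/s0.png')[190:260,250:350];b=cv2.imread('pics/d0.png')[185:275,300:400]
a=cv2.resize(a,None,fx=4,fy=4,interpolation=cv2.INTER_CUBIC);b=cv2.resize(b,None,fx=4,fy=4,interpolation=cv2.INTER_CUBIC)
a=cv2.copyMakeBorder(a,0,80,0,0,cv2.BORDER_CONSTANT)
cv2.imwrite('pics/c0.png',np.hstack([a,b]))
E
```

```text
(no output)
```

View pics/c0.png

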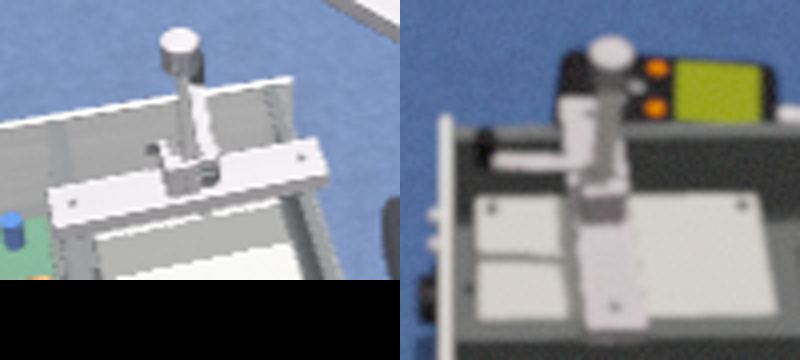

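The crop confirms the right gauge. Its head top is at scene (295,200) and side (353,197.5), the knob top at side (321,218) and scene about (299,207), and the bridge-end holes at scene (268,240.8) and (325.5,229).

```bash
python3 - <<'E'
from h import *
np.set_printoptions(precision=4,suppress=True)
a=load('s0.png');b=load('d0.png')
print('headtop',tri(a,(295,200),b,(353,197.5)))
print('headmid',tri(a,(295.2,204),b,(352.5,201)))
print('knob',tri(a,(299,207),b,(321,218)), onz(b,321,218,.1625))
h1=onz(a,268,240.8,.116);h2=onz(a,325.5,229,.116);print(h1,h2,(h1+h2)/2,np.degrees(np.arctan2(*(h2-h1)[1::-1])),np.linalg.norm(h2-h1))
print(onz(b,353.75,261.75,.116))
E
```

```text
headtop (array([ 0.5753, -0.0672,  0.2467]), np.float64(0.0001780731820426371))
headmid (array([ 0.5755, -0.0668,  0.234 ]), np.float64(0.0018161258096613029))
knob (array([ 0.5109, -0.0295,  0.1544]), np.float64(0.006031470081042181)) [ 0.5084 -0.0332  0.1625]
[ 0.5593 -0.1459  0.116 ] [0.5896 0.0125 0.116 ] [ 0.5744 -0.0667  0.116 ] 79.17571960860349 0.1612871910675992
[ 0.559  -0.1477  0.116 ]
```

>>> play_rows(moves=[[[0, 0, 0, 0, 0, 50, 0], [0, 0, 0, 20, -30, 40, 0], [0, 0, 0, 25, -50, 0, 0], [0, 0, 0, 25, -50, 0, 0], [0, 0, 0, 25, -50, 0, 0], [0, 0, 0, 25, -50, 0, 0], [0, 0, 0, 25, -50, 0, 0], [0, 0, 0, 25, -50, 0, 0]]])

```text
t: 1.15
position: [0.4372, 0.2057, 0.321]
orientation: [-0.717, -3.059, 0.0]
contact_force: [0.1, -0.2, 0.2]
width: -0.004
grip_force: 0.0
```

```bash
python3 - <<'E'
from h import *
np.set_printoptions(precision=4,suppress=True)
for f,(x0,y0,x1,y1) in(('s0.png',(265,240,340,295)),('d0.png',(312,228,400,270))):
    im=cv2.imread('pics/'+f)[y0:y1,x0:x1]; im=cv2.resize(im,None,fx=8,fy=8,interpolation=cv2.INTER_CUBIC)
    cv2.imwrite('pics/p_'+f,cv2.resize(im,None,fx=.6,fy=.6))
a=cv2.imread('pics/p_s0.png');b=cv2.imread('pics/p_d0.png');h=max(a.shape[0],b.shape[0])
pad=lambda i:cv2.copyMakeBorder(i,0,h-i.shape[0],0,0,cv2.BORDER_CONSTANT)
cv2.imwrite('pics/p0.png',np.hstack([pad(a),pad(b)]));print(a.shape,b.shape)
E
```

```text
(264, 360, 3) (202, 422, 3)
```

View pics/p0.png

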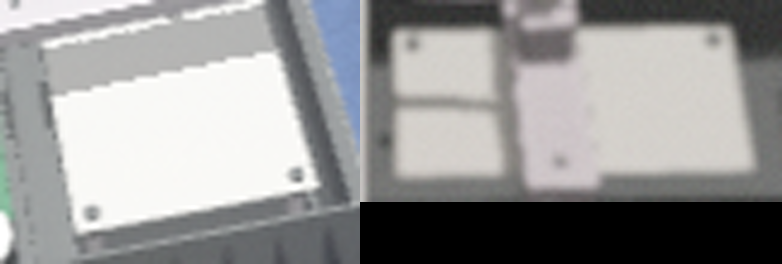

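The plate's +x,+y screw is at scene (326.9,276.3) and side (385.3,236.3). Its corners are at scene (331.7,279) and (280.6,289.4), matching side (390.1,233.6) and (394.3,263.4).

```bash
python3 - <<'E'
from h import *
np.set_printoptions(precision=4,suppress=True)
a=load('s0.png');b=load('d0.png')
for p,q in (((326.9,276.3),(385.3,236.3)),((331.7,279),(390.1,233.6)),((280.6,289.4),(394.3,263.4))): print(tri(a,p,b,q))
E
```

```text
(array([ 0.6882, -0.0333,  0.0459]), np.float64(0.0015507340837315857))
(array([ 0.7034, -0.0275,  0.0478]), np.float64(0.003748214091246384))
(array([ 0.6739, -0.1523,  0.0629]), np.float64(0.024226526143385097))
```

>>> play_rows(moves=[[[0, 0, 2, 25, -50, 0, 0], [0, 0, 2, 25, -50, 0, 0], [0, 0, 2, 25, -50, 0, 0], [0, 0, 2, 25, -50, 0, 0], [0, 0, 2, 38, -50, -10, 0], [0, 0, 0, 0, -23, -30, 0], [0, 0, 0, 0, 0, -20, 0], [0, 0, 0, 0, 0, 0, 0]]])

```text
t: 2.15
position: [0.5734, -0.065, 0.2588]
orientation: [-0.449, -3.105, -0.0]
contact_force: [-0.0, 0.5, 0.4]
width: -0.001
grip_force: 0.0
```

>>> play_rows(moves=[[[0, 0, 0, 1, -1, -5, 0], [0, 0, 0, 0, 0, -3, 0], [0, 0, 0, 0, 0, -3, 0], [0, 0, 0, 0, 0, -3, 0], [0, 0, 0, 0, 0, -3, 0], [0, 0, 0, 0, 0, -3, 0]]])

```text
t: 2.9
position: [0.5752, -0.0655, 0.2417]
orientation: [0.448, 3.109, 0.0]
contact_force: [-0.3, 0.5, 1.7]
width: -0.002
grip_force: 1.0
```

```bash
python3 - <<'E'
from h import *
a=snap('scene','s1.png');b=snap('side','d1.png')
im=[]
for c,(u,v) in ((a,(297,215)),(b,(352,210))):
    i=c['image'][v-50:v+55,u-50:u+50,::-1]; im.append(cv2.resize(i,None,fx=4,fy=4,interpolation=cv2.INTER_CUBIC))
cv2.imwrite('pics/c1.png',np.hstack(im)); print(ctrl.sense()['contact_force'])
E
```

```text
[ 0.72780452 -0.20201811 -0.00795511]
```

View pics/c1.png

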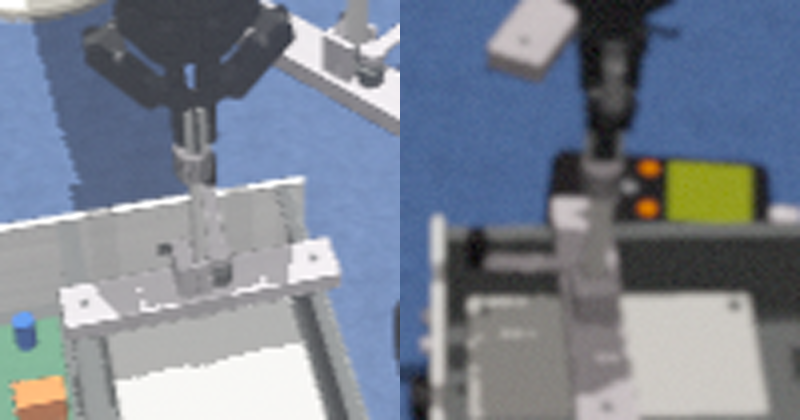

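The fingertip sits centred on the head and reads about 1.7 N, so the blade is moving.

>>> play_rows(moves=[[[0, 0, 0, 0, 0, -3, 0], [0, 0, 0, 0, 0, -3, 0], [0, 0, 0, 0, 0, -3, 0], [0, 0, 0, 0, 0, -3, 0], [0, 0, 0, 0, 0, -3, 0], [0, 0, 0, 0, 0, -3, 0], [0, 0, 0, 0, 0, -3, 0], [0, 0, 0, 0, 0, -2, 0]]])

```text
t: 4.0
position: [0.5751, -0.0657, 0.2182]
orientation: [-0.448, -3.109, -0.0]
contact_force: [0.1, 1.5, 1.7]
width: -0.002
grip_force: 1.0
```

>>> play_rows(moves=[[[0, 0, 0, 0, 0, -0.5, 0], [0, 0, 0, 0, 0, -0.5, 0]]])

```text
t: 4.25
position: [0.5752, -0.0657, 0.2175]
orientation: [0.448, 3.109, 0.0]
contact_force: [-0.5, 1.8, 2.3]
width: 0.001
grip_force: 1.0
```

>>> play_rows(moves=[[[0, 0, 0, 0, 0, -0.5, 0], [0, 0, 0, 0, 0, -0.5, 0]]])

```text
t: 4.5
position: [0.5752, -0.0657, 0.2165]
orientation: [0.448, 3.109, 0.0]
contact_force: [-0.5, 1.8, 1.7]
width: 0.002
grip_force: 1.0
```

>>> play_rows(moves=[[[0, 0, 0, 0, 0, -0.5, 0], [0, 0, 0, 0, 0, -0.5, 0], [0, 0, 0, 0, 0, 0, 0]]])

```text
t: 4.88
position: [0.5751, -0.0657, 0.2153]
orientation: [-0.448, -3.109, 0.0]
contact_force: [0.5, 1.3, 2.1]
width: 0.0
grip_force: 0.8
```

>>> play_rows(moves=[[[0, 0, 0, 0, 0, -0.5, 0], [0, 0, 0, 0, 0, -0.5, 0], [0, 0, 0, 0, 0, 0, 0]]])

```text
t: 5.25
position: [0.5752, -0.0657, 0.2144]
orientation: [-0.448, -3.109, 0.0]
contact_force: [0.2, 1.5, 1.5]
width: -0.001
grip_force: 0.8
```

>>> play_rows(moves=[[[0, 0, 0, 0, 0, -0.5, 0], [0, 0, 0, 0, 0, -0.5, 0], [0, 0, 0, 0, 0, 0, 0]]])

```text
t: 5.62
position: [0.5751, -0.0657, 0.2133]
orientation: [-0.448, -3.109, 0.0]
contact_force: [-0.7, 1.1, 1.4]
width: 0.002
grip_force: 0.8
```

>>> play_rows(moves=[[[0, 0, 0, 0, 0, -0.5, 0], [0, 0, 0, 0, 0, 0, 0]]])

```text
t: 5.88
position: [0.5752, -0.0658, 0.2129]
orientation: [-0.448, -3.109, 0.0]
contact_force: [-0.0, 1.2, 1.3]
width: -0.003
grip_force: 0.8
```

>>> play_rows(moves=[[[0, 0, 0, 0, 0, -0.5, 0], [0, 0, 0, 0, 0, 0, 0]]])

```text
t: 6.12
position: [0.5751, -0.0657, 0.2124]
orientation: [-0.448, -3.109, 0.0]
contact_force: [0.2, 0.7, 0.8]
width: 0.001
grip_force: 0.8
```

>>> play_rows(moves=[[[0, 0, 0, 0, 0, -0.6, 0], [0, 0, 0, 0, 0, 0, 0]]])

```text
t: 6.38
position: [0.5751, -0.0657, 0.2118]
orientation: [-0.448, -3.109, -0.0]
contact_force: [0.2, 0.9, 1.9]
width: -0.002
grip_force: 0.8
```

>>> play_rows(moves=[[[0, 0, 0, 0, 0, -0.4, 0], [0, 0, 0, 0, 0, 0, 0]]])

```text
t: 6.62
position: [0.5751, -0.0657, 0.2114]
orientation: [-0.448, -3.109, 0.0]
contact_force: [-0.1, 1.6, 2.1]
width: 0.003
grip_force: 0.8
```

>>> play_rows(moves=[[[0, 0, 0, 0, 0, -0.5, 0], [0, 0, 0, 0, 0, 0, 0]]])

```text
t: 6.88
position: [0.5751, -0.0657, 0.2109]
orientation: [-0.448, -3.109, -0.0]
contact_force: [0.1, 1.1, 2.0]
width: 0.002
grip_force: 0.8
```

>>> play_rows(moves=[[[0, 0, 0, 0, 0, -0.3, 0], [0, 0, 0, 0, 0, 0, 0]]])

```text
t: 7.12
position: [0.5751, -0.0657, 0.2106]
orientation: [-0.448, -3.109, 0.0]
contact_force: [-0.2, 1.1, 0.9]
width: 0.002
grip_force: 0.9
```

>>> play_rows(moves=[[[0, 0, 0, 0, 0, -0.5, 0], [0, 0, 0, 0, 0, 0, 0]]])

```text
t: 7.38
position: [0.5751, -0.0657, 0.2101]
orientation: [-0.448, -3.109, -0.0]
contact_force: [-0.0, 0.8, 1.1]
width: -0.002
grip_force: 0.8
```

>>> play_rows(moves=[[[0, 0, 0, 0, 0, -0.3, 0], [0, 0, 0, 0, 0, 0, 0]]])

```text
t: 7.62
position: [0.5751, -0.0657, 0.2098]
orientation: [-0.448, -3.109, -0.0]
contact_force: [-0.8, 0.2, 2.4]
width: 0.003
grip_force: 0.9
```

>>> play_rows(moves=[[[0, 0, 0, 0, 0, -0.4, 0], [0, 0, 0, 0, 0, 0, 0]]])

```text
t: 7.88
position: [0.5751, -0.0657, 0.2094]
orientation: [-0.448, -3.109, 0.0]
contact_force: [0.1, 1.5, 1.8]
width: -0.0
grip_force: 0.8
```

>>> play_rows(moves=[[[0, 0, 0, 0, 0, -0.3, 0], [0, 0, 0, 0, 0, 0, 0]]])

```text
t: 8.12
position: [0.5752, -0.0657, 0.2091]
orientation: [0.448, 3.109, 0.0]
contact_force: [0.2, 0.8, 1.7]
width: 0.001
grip_force: 0.9
```

>>> play_rows(moves=[[[0, 0, 0, 0, 0, -0.4, 0], [0, 0, 0, 0, 0, 0, 0]]])

```text
t: 8.38
position: [0.5751, -0.0657, 0.2087]
orientation: [-0.448, -3.109, 0.0]
contact_force: [0.2, -0.2, 2.1]
width: -0.002
grip_force: 0.8
```

>>> play_rows(moves=[[[0, 0, 0, 0, 0, -0.3, 0], [0, 0, 0, 0, 0, 0, 0]]])

```text
t: 8.62
position: [0.5752, -0.0657, 0.2084]
orientation: [-0.448, -3.109, 0.0]
contact_force: [-0.1, 0.5, 2.2]
width: 0.006
grip_force: 0.9
```

>>> play_rows(moves=[[[0, 0, 0, 0, 0, -0.5, 0], [0, 0, 0, 0, 0, 0, 0]]])

```text
t: 8.88
position: [0.5751, -0.0657, 0.2079]
orientation: [-0.448, -3.109, 0.0]
contact_force: [-0.4, 0.3, 2.2]
width: -0.001
grip_force: 0.8
```

>>> play_rows(moves=[[[0, 0, 0, 0, 0, -0.3, 0], [0, 0, 0, 0, 0, 0, 0]]])

```text
t: 9.12
position: [0.5751, -0.0657, 0.2076]
orientation: [-0.448, -3.109, -0.0]
contact_force: [-0.5, 1.4, 1.1]
width: -0.006
grip_force: 0.9
```

>>> play_rows(moves=[[[0, 0, 0, 0, 0, -0.5, 0], [0, 0, 0, 0, 0, 0, 0]]])

```text
t: 9.38
position: [0.5752, -0.0657, 0.2071]
orientation: [-0.448, -3.109, -0.0]
contact_force: [-0.0, 0.9, 2.1]
width: -0.002
grip_force: 0.8
```

>>> play_rows(moves=[[[0, 0, 0, 0, 0, -0.3, 0], [0, 0, 0, 0, 0, 0, 0]]])

```text
t: 9.62
position: [0.5752, -0.0657, 0.2068]
orientation: [0.448, 3.109, -0.0]
contact_force: [-0.2, 0.5, 2.5]
width: -0.0
grip_force: 0.9
```

>>> play_rows(moves=[[[0, 0, 0, 0, 0, -0.4, 0], [0, 0, 0, 0, 0, 0, 0]]])

```text
t: 9.88
position: [0.5751, -0.0657, 0.2064]
orientation: [-0.448, -3.109, 0.0]
contact_force: [0.3, 0.6, 1.4]
width: 0.0
grip_force: 0.8
```

>>> play_rows(moves=[[[0, 0, 0, 0, 0, -0.2, 0], [0, 0, 0, 0, 0, 0, 0]]])

```text
t: 10.12
position: [0.5752, -0.0657, 0.2063]
orientation: [0.448, 3.109, -0.0]
contact_force: [-0.5, 0.5, 2.3]
width: 0.003
grip_force: 1.0
```

>>> play_rows(moves=[[[0, 0, 0, 0, 0, -0.5, 0], [0, 0, 0, 0, 0, 0, 0]]])

```text
t: 10.38
position: [0.5752, -0.0657, 0.2061]
orientation: [0.448, 3.109, -0.0]
contact_force: [-0.9, 1.9, 3.5]
width: -0.001
grip_force: 1.9
```

>>> play_rows(moves=[[[0, 0, 0, 0, 0, -0.3, 0], [0, 0, 0, 0, 0, 0, 0]]])

```text
t: 10.62
position: [0.5752, -0.0657, 0.206]
orientation: [0.448, 3.109, -0.0]
contact_force: [-0.6, 2.3, 5.2]
width: -0.003
grip_force: 2.5
```

>>> play_rows(moves=[[[0, 0, 0, 0, 0, -0.2, 0], [0, 0, 0, 0, 0, 0, 0], [0, 0, 0, 0, 0, 0, 0]]])

```text
t: 11.0
position: [0.5752, -0.0657, 0.206]
orientation: [0.448, 3.109, -0.0]
contact_force: [-0.7, 1.0, 4.9]
width: 0.001
grip_force: 2.8
```

Plate contact is at TCP z ≈ 0.206, with about 3 N on the plate. Next I back off and go above the knob.

>>> play_rows(moves=[[[0, 0, 0, 0, 0, 10, 0], [0, 0, 0, 0, 0, 30, 0], [0, 0, 0, -33, 16, 0, 35], [0, 0, 0, -33, 16, 0, 35], [0, 0, 0, 0, 0, 0, 35], [0, 0, 0, 0, 0, 0, 35]]])

```text
t: 11.75
position: [0.5096, -0.034, 0.2453]
orientation: [0.448, 3.109, -0.001]
contact_force: [1.2, 0.2, 0.1]
width: 0.347
grip_force: 0.0
```

```bash
python3 - <<'E'
from h import *
b=snap('side','d2.png');w=snap('wrist','w2.png')
print(proj(w,(.5084,-.0332,.1625)),ctrl.sense()['position'],ctrl.sense()['width'])
i=cv2.resize(b['image'][175:275,300:400,::-1],None,fx=4,fy=4,interpolation=cv2.INTER_CUBIC)
j=w['image'][:,120:520,::-1]
cv2.imwrite('pics/c2.png',np.hstack([i,j]))
E
```

```text
(322.9780689170768, 199.76135722320507) [ 0.50975224 -0.03414709  0.24492875] 0.35058988315246864
```

View pics/c2.png

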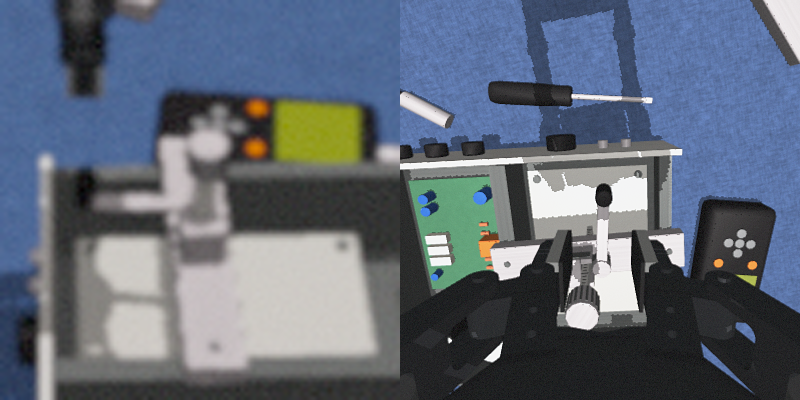

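Wrist view: knob top is near (324,189), the pivot cap near (323,268), and the blade head near (302,317). The side view shows the gauge still flat with its lever open. I'll refine the knob position from the wrist view.

```bash
python3 - <<'E'
from h import *
np.set_printoptions(precision=4,suppress=True)
w=load('w2.png');b=load('d2.png')
print('knob',onz(w,324,189,.1625),onz(b,300+84/4,175+176/4,.1625),tri(w,(324,189),b,(321,219)))
print('pivot',onz(w,323,268,.146))
print('headtop',onz(w,302,317,.206),tri(w,(302,317),b,(352.3,210)))
print('hole-',onz(w,120+106,265,.116),'hole+',onz(w,120+267,246,.116), onz(b,300+214/4,175+346/4,.116))
E
```

```text
knob [ 0.5004 -0.03    0.1625] [ 0.5076 -0.0365  0.1625] (array([ 0.5057, -0.0305,  0.1552]), np.float64(0.006926853515672531))
pivot [ 0.5731 -0.052   0.146 ]
headtop [ 0.5737 -0.0677  0.206 ] (array([ 0.5749, -0.0676,  0.206 ]), np.float64(0.0019948783626417394))
hole- [ 0.5587 -0.1477  0.116 ] hole+ [0.5837 0.0098 0.116 ] [ 0.5586 -0.1468  0.116 ]
```

>>> play_rows(moves=[[[0, 0, 0, -2, 1, -25, 35], [0, 0, 0, 0, 0, -25, 35], [0, 0, 0, 0, 0, -20, 35], [0, 0, 0, 0, 0, -15, 35], [0, 0, 0, 0, 0, -13, 35], [0, 0, 0, 0, 0, 0, 30], [0, 0, 0, 0, 0, 0, 26], [0, 0, 0, 0, 0, 0, 26]]])

```text
t: 12.85
position: [0.5076, -0.0327, 0.1483]
orientation: [0.448, 3.108, 0.0]
contact_force: [0.3, -0.8, 0.6]
width: 0.261
grip_force: 0.0
```

```bash
python3 - <<'E'
from h import *
b=snap('side','d3.png');w=snap('wrist','w3.png');s=snap('scene','s3.png')
i=cv2.resize(b['image'][180:260,295:375,::-1],None,fx=5,fy=5,interpolation=cv2.INTER_CUBIC)
j=w['image'][:,120:520,::-1]
cv2.imwrite('pics/c3.png',np.hstack([i,j])); print(ctrl.sense()['contact_force'])
E
```

```text
[-0.32773321 -0.3038491  -0.69513021]
```

View pics/c3.png

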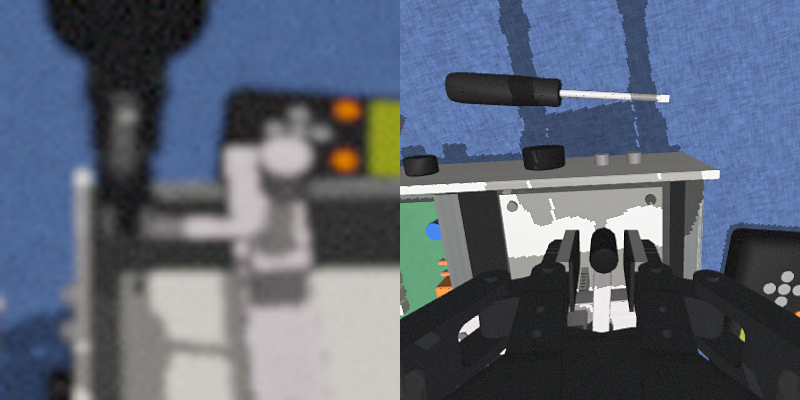

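Knob is caged between the pads: wrist columns 575 and 628, knob at 603. I'll start the swing.

>>> play_rows(moves=[[[0, 0, 0, -2.5, 1, 0, 26], [0, 0, -3, 1.2, 3.6, 0, 26], [0, 0, -3, 1.4, 3.5, 0, 26], [0, 0, -3, 1.5, 3.4, 0, 26], [0, 0, -3, 1.7, 3.4, 0, 26], [0, 0, -3, 1.9, 3.3, 0, 26], [0, 0, -3, 2.1, 3.2, 0, 26], [0, 0, -3, 2.2, 3.1, 0, 26]]])

```text
t: 14.0
position: [0.5165, -0.0085, 0.1473]
orientation: [1.01, 2.974, -0.001]
contact_force: [-0.1, -1.8, 0.1]
width: 0.263
grip_force: 0.7
```

```bash
python3 - <<'E'
from h import *
b=snap('side','d4.png');w=snap('wrist','w4.png')
# displacement of the bridge/head: side-view template match vs d3
o=load('d3.png')['image']
T=o[250:272,345:365]
r=cv2.matchTemplate(b['image'][235:290,330:385],T,cv2.TM_CCOEFF_NORMED);print('bridge end',cv2.minMaxLoc(r)[3],'ref (15,15)',cv2.minMaxLoc(r)[1])
T=o[203:222,343:362]
r=cv2.matchTemplate(b['image'][190:235,330:385],T,cv2.TM_CCOEFF_NORMED);print('head',cv2.minMaxLoc(r)[3],'ref (13,13)',cv2.minMaxLoc(r)[1])
i=cv2.resize(b['image'][190:280,300:400,::-1],None,fx=4,fy=4,interpolation=cv2.INTER_CUBIC)
i=cv2.copyMakeBorder(i,0,40,0,0,cv2.BORDER_CONSTANT)
cv2.imwrite('pics/c4.png',np.hstack([i,w['image'][:,120:520,::-1]])); print(ctrl.sense()['contact_force'])
E
```

```text
bridge end (15, 15) ref (15,15) 0.9988534450531006
head (13, 13) ref (13,13) 0.998337984085083
[ 0.16240536 -0.03114339  0.53209061]
```

View pics/c4.png

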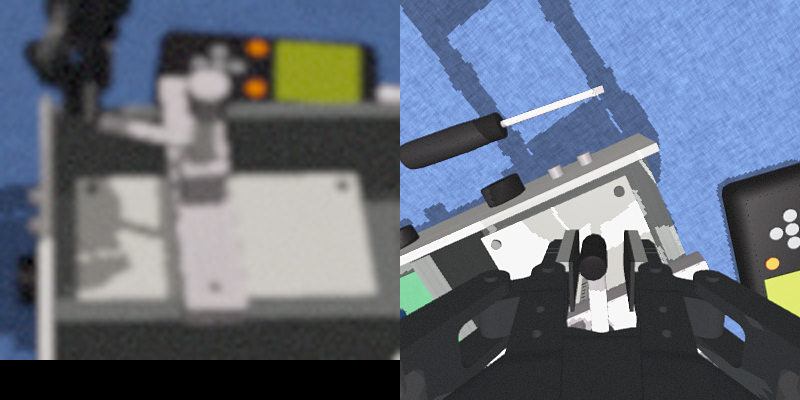

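The lever follows, with the knob on the trailing pad, and the gauge has not moved. I'll continue the arc.

>>> play_rows(moves=[[[0, 0, -3, 2.4, 2.9, 0, 26], [0, 0, -3, 2.5, 2.8, 0, 26], [0, 0, -3, 2.7, 2.7, 0, 26], [0, 0, -3, 2.8, 2.5, 0, 26], [0, 0, -3, 2.9, 2.4, 0, 26], [0, 0, -3, 3.1, 2.2, 0, 26], [0, 0, -3, 3.2, 2.1, 0, 26], [0, 0, -3, 3.3, 1.9, 0, 26]]])

```text
t: 15.1
position: [0.5391, 0.0113, 0.1473]
orientation: [-1.604, -2.7, 0.001]
contact_force: [-1.5, -1.5, 1.2]
width: 0.254
grip_force: 0.8
```

```bash
cat > chk.py <<'E'
from h import *
import sys
b=snap('side',sys.argv[1]);o=load('d3.png')['image']
for n,T,S,q in (('end',o[250:272,345:365],b['image'][235:290,330:385],(15,15)),('head',o[203:222,343:362],b['image'][190:235,330:385],(13,13))):
    r=cv2.matchTemplate(S,T,cv2.TM_CCOEFF_NORMED);m=cv2.minMaxLoc(r);print(n,np.subtract(m[3],q),round(m[1],3))
print(ctrl.sense()['contact_force'],ctrl.sense()['position'])
E
python3 chk.py d5.png
```

```text
end [0 0] 0.999
head [0 0] 0.998
[-1.86116643 -1.20982983 -0.45257717] [0.53943096 0.01152435 0.14723884]
```

>>> play_rows(moves=[[[0, 0, -3, 3.4, 1.7, 0, 26], [0, 0, -3, 3.4, 1.5, 0, 26], [0, 0, -3, 3.5, 1.4, 0, 26], [0, 0, -3, 3.6, 1.2, 0, 26], [0, 0, -3, 3.6, 1.0, 0, 26], [0, 0, -3, 3.7, 0.8, 0, 26], [0, 0, -3, 3.7, 0.6, 0, 26]]])

```text
t: 16.02
position: [0.564, 0.0198, 0.1472]
orientation: [-2.068, -2.363, 0.0]
contact_force: [-2.1, 1.1, 0.4]
width: 0.258
grip_force: 0.9
```

```bash
python3 chk.py d6.png
```

```text
end [0 0] 0.999
head [0 0] 0.9
[-2.07963663 -0.03350164  0.50931585] [0.56428842 0.01987556 0.1471224 ]
```

>>> play_rows(moves=[[[0, 0, -3, 3.7, 0.4, 0, 26], [0, 0, -3, 3.8, 0.2, 0, 26], [0, 0, -3, 3.8, 0, 0, 26], [0, 0, -3, 3.8, -0.2, 0, 26], [0, 0, -3, 3.7, -0.4, 0, 26], [0, 0, -3, 3.7, -0.6, 0, 26], [0, 0, 0, 0, 0, 0, 26]]])

```text
t: 16.95
position: [0.5867, 0.0191, 0.1471]
orientation: [-2.411, -2.013, 0.0]
contact_force: [-0.9, 0.4, -0.1]
width: 0.262
grip_force: 0.5
```

```bash
python3 chk.py d7.png; python3 - <<'E'
from h import *
b=load('d7.png');w=snap('wrist','w7.png')
i=cv2.resize(b['image'][190:280,300:400,::-1],None,fx=4,fy=4,interpolation=cv2.INTER_CUBIC)
i=cv2.copyMakeBorder(i,0,40,0,0,cv2.BORDER_CONSTANT)
cv2.imwrite('pics/c7.png',np.hstack([i,w['image'][:,120:520,::-1]]))
E
```

```text
end [0 0] 0.998
head [0 0] 0.882
[-0.15170259  0.79207043  0.13958408] [0.5867518  0.01900882 0.14707841]
```

View pics/c7.png

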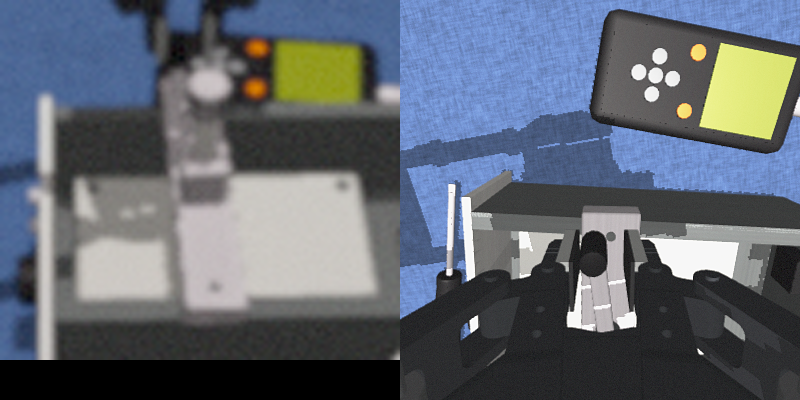

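The lever is nearly along the bridge, at about 1.46 rad, and the gauge is unmoved. I'll push on to the stop gently.

>>> play_rows(moves=[[[0, 0, -3, 3.7, -0.7, 0, 26], [0, 0, -3, 3.6, -0.9, 0, 26], [0, 0, 0, 0, 0, 0, 26]]])

```text
t: 17.42
position: [0.5942, 0.0173, 0.1471]
orientation: [-2.514, -1.884, 0.0]
contact_force: [-0.7, 0.7, 0.3]
width: 0.262
grip_force: 0.5
```

>>> play_rows(moves=[[[0, 0, -2, 1.5, -0.5, 0, 26], [0, 0, 0, 0, 0, 0, 26]]])

```text
t: 17.68
position: [0.5956, 0.0168, 0.1471]
orientation: [-2.548, -1.838, 0.0]
contact_force: [-1.8, 1.0, 0.0]
width: 0.258
grip_force: 0.8
```

```bash
python3 chk.py d8.png
```

```text
end [0 0] 0.998
head [0 0] 0.87
[-1.07668835  0.94627401 -0.39329579] [0.59566121 0.01676154 0.14719044]
```

>>> play_rows(moves=[[[0, 0, 0, -3, 0.7, 0, 30], [0, 0, 0, 0, 0, 0, 32], [0, 0, 0, 0, 0, 15, 32], [0, 0, 0, 0, 0, 30, 32], [0, 0, 0, 0, 0, 50, 32], [0, 0, 0, -50, 20, 30, 32], [0, 0, 0, -50, 30, 0, 32], [0, 0, 0, 0, 0, 0, 32]]])

```text
t: 18.73
position: [0.4908, 0.0689, 0.2751]
orientation: [2.544, 1.84, 0.006]
contact_force: [1.3, -0.5, 1.4]
width: 0.324
grip_force: 0.0
```

```bash
python3 chk.py d9.png; python3 - <<'E'
from h import *
b=load('d9.png');w=snap('scene','s9.png')
f=lambda c,u,v:cv2.resize(c['image'][v:v+90,u:u+100,::-1],None,fx=4,fy=4,interpolation=cv2.INTER_CUBIC)
cv2.imwrite('pics/c9.png',np.hstack([f(b,300,190),f(w,250,185)]))
E
```

```text
end [0 0] 0.998
head [0 0] 0.941
[ 0.561276   -0.04876749  0.49381023] [0.49207136 0.0681192  0.27438581]
```

View pics/c9.png

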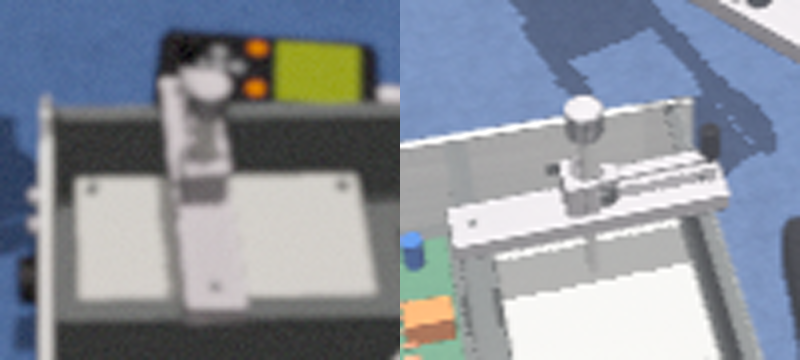

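The lever lies along the bridge, with its knob at scene about (327.5,216.5), and the gauge is flat and unmoved. I'll check the angle and hand in.

```bash
python3 - <<'E'
from h import *
k=onz(load('s9.png'),327.5,216.5,.1625); d=k-np.array([.5765,-.0535,.1625])
th=np.radians(169.2)-np.arctan2(d[1],d[0]); print(k,np.linalg.norm(d),th)
if th>1.42: print(ctrl.job_done())
E
```

```text
[0.58929968 0.01815274 0.1625    ] 0.07278699804351524 1.5590710628908742
the job is handed in; nothing more can be done
None
```

I lowered the blade onto the mounting plate with about 3 N, swung the clamp lever to about 1.56 rad, past the 1.3 rad lock point, backed the arm clear and handed the job in. The gauge did not visibly move; plate contact after locking was not measured, and no result came back.

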